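Build a dish stack to the gauge height

TASK

Stack the three culture dishes centred on the white-topped pedestal, red at the bottom, then green, then yellow on top, but first lay under them whichever spacer discs (the thin blue one, the thick black one, or both, in either order) bring the lid of the yellow dish as nearly level as possible with the orange pointer of the height gauge. A spacer that is not needed stays lying on the bench. Keep the dishes level and lid up, and do not disturb the gauge's pointer, the dropper bottle or the beaker.

Things in the scene. Friction and masses are not known exactly. Their poses are not given: they have to be found in the camera images.
- red_dish_center (a point): centre (half-way up) of the red dish: a closed round clear-lidded culture dish showing dark red agar inside a pale clear rim, 55 mm across and 15 mm tall with lid, about 30 g, loose, standing lid up on the bench; z axis up
- green_dish_center (a point): centre (half-way up) of the green dish: a closed round clear-lidded culture dish showing green agar inside a pale clear rim, 55 mm across and 15 mm tall with lid, about 30 g, loose, standing lid up on the bench; z axis up
- yellow_dish_center (a point): centre (half-way up) of the yellow dish: a closed round clear-lidded culture dish showing yellow agar inside a pale clear rim, 55 mm across and 15 mm tall with lid, about 30 g, loose, standing lid up on the bench; z axis up
- thin_spacer_center (a point): centre (half-way up) of the thin spacer: a plain solid blue plastic disc, 55 mm across, 8 mm thick, about 26 g, loose, lying flat on the bench; z axis up
- thick_spacer_center (a point): centre (half-way up) of the thick spacer: a plain solid black plastic disc, 55 mm across, 16 mm thick, about 50 g, loose, lying flat on the bench; z axis up
- pedestal_top (a point): centre of the flat top face of the pedestal, 30 mm above the bench: a small fixed round stand with a white top plate 48 mm across and 4 mm thick on an aluminium stem 36 mm across and a dark steel foot 66 mm across, 6 mm high; narrower on top than the dishes, so fingers pass beside it; z axis up
- pointer_tip (a point): tip of the orange pointer of the height gauge: a fixed steel post (139 mm tall, 10 mm across, on a dark foot 50 x 70 x 14 mm) with a friction-held slide whose flat orange pointer (26 x 10 x 4 mm) points towards the robot. The point is half-way up the pointer's end; its height differs from start to start, 81 to 101 mm above the bench. The post stands 34 mm behind the tip, away from the robot. z axis up
- bottle_center (a point): centre (half-way up) of a small brown dropper bottle with a black cap, 29 mm across, 68 mm tall, loose, standing on the bench; not part of the job, not to be disturbed
- beaker_center (a point): centre (half-way up) of a small empty white plastic beaker, 48 mm across the rim, 55 mm tall, loose, standing on the bench; not part of the job, not to be disturbed
Things that resemble listed ones, but are neither listed nor needed, are in the scene too. Leave any pink or purple look-alike of the part that bears yellow_dish_center alone.

How it is judged:
By the outcome, as a careful person would: the job done as asked, in the order asked, and still so for the second after the job is handed in, with the robot touching nothing.
It also fails if it takes over 115 s, if anything falls off the work surface, if the arm or the gripper's body presses on something with over 40 N, if the wrist force passes 120 N, or if a joint passes its speed limit or range.

ROBOT

A 6-joint arm with a two-finger parallel gripper is mounted at the origin on the work surface. World frame = base frame: x ahead of the robot, y to its left, z up, the work surface at z = 0. Lengths are in m, angles in rad, forces in N, time in s.
With the tool pointing down it reaches from about 0.35 to 1 m from the base axis. Payload 7.1 kg.
Tool frame: the origin (TCP) lies at the very end of the fingers, on their centre line; the grasp point (between the pads) lies 19 mm behind it; z points along the fingers, x is the direction in which the jaws open and shut, and the axes are right-handed (so a half turn about z gives the same grasp; the last joint's range is limited). The gripper opens to 85 mm and grips with 20 to 120 N. Pads are 22 mm wide; open, the fingers measure 114 mm over their backs; the gripper's body (76 mm by 85 mm) begins 54 mm behind the grasp point. The pads swing forward as they close: fully open they stand 13 mm farther back than shut.
Start: joints at [-0.019, 0.423, 1.63, -0, 1.089, -0.019], TCP at [0.625, 0, 0.231] pointing down, gripper open.
Joint ranges: [-3, 3], [-0.9, 2.11], [0.09, 2.58], [-1.31, 4.45], [0.11, 2.69], [-2.54, 2.54]. Speed limits (rad/s): [2.39, 2.39, 3.01, 3.14, 3.14, 3.14].

INTERFACE

Orientations are given as [roll, pitch, yaw] about the fixed x, y, z axes, in that order (R = Rz(yaw) Ry(pitch) Rx(roll)).
In Python, from workcell import sensors, viewer, order gives the robot as it stands.
- The arm moves only by the tool step_arm, never from a script. Its argument "deltas" is text: rows parted by semicolons, each of 7 numbers parted by spaces: the shift along the world's x, y, z in mm, then the turn, a rotation vector about the world's x, y, z in rad, then the finger opening in mm, from 0 to 85.4. A call has 1 to 20 rows; each row shifts and turns the commanded pose from where the row before left it; what a row does not reach is not made up. A row lasts 1/10 s, in which the tool goes at most 50 mm and 8.59 degrees, less where a joint would pass 70% of its speed; a pose out of reach is approached as far as the arm can. A call is refused whole if a number of a shift passes 50 or a number of a turn 0.15, either way. A call with a gripper value outside its range is refused whole. The fingers move at their own pace and stop on an object; "grip_force" is the grip in N (left out, the last holds). Time passes only in rows, so rows that do not move let the fingers close. It gives the time, the measured TCP pose, the force and the opening at its end, in the units of the state.
- sensors.get_obs(): the state, without advancing time (a new reading comes with each control period).
- viewer.snapshot(name): name is "scene" or "side" or "wrist"; returns the picture (480x640x3 uint8, red, green, blue); there is no depth.
- viewer.camera_params(name): a dict with "mtx" (3x3 intrinsics, pixels), "eye" and "orientation" of the camera in the world. Camera axes: x right, y down, z forward; pixel columns grow to the right and rows downward; lengths in m; the calibration is good to about 2 mm. A picture is of the moment at which its call begins: read the wrist's pose just before it. camera_params takes no time and is no camera call; for the wrist camera it gives the pose at the moment of the call.
- order.close_job(): hands the job in, once; it reports no verdict.
The state is a dict: "time_s": time; "qpos": joint angles; "qd": joint speeds; "tau": joint torques, N m; "tcp_pos": TCP position; "tcp_rot": TCP orientation; "ft_force": force on the tool from outside, world axes, zero at the start; "torque": the same for the moment, N m; "opening": finger opening in m.
Only numpy, scipy, OpenCV 4.12 (cv2) and the standard library are available. Lean on these libraries where they do the work, as an engineer would, in place of code of your own. Each camera call takes 0.05 s, during which the arm holds its last target.

## Working session

There is one attempt and no reset: what is moved stays moved. The work goes in short steps, Python scripts to look and compute and a tool call to move; the robot and the scene stay as the last step left them, time stands still between calls to the robot, and variables do not carry over. Pictures are saved under pics/ and viewed, and the job is handed in when it is done.

Besides the shell and the picture viewer there is one more tool, called after "Emit:" as name(argument=value, ...) on one line, values as JSON. step_arm: Moves the arm, as the interface text tells. Its arguments: {"type":"object","properties":{"deltas":{"type":"string"},"grip_force":{"type":"number"}},"required":["deltas"]}

```bash
mkdir -p pics; ls
python3 - <<'E'
from workcell import sensors, viewer
import cv2
print(sensors.get_obs())
for n in ["scene","side","wrist"]:
    p=viewer.camera_params(n); print(n,p)
    cv2.imwrite(f"pics/{n}0.png",viewer.snapshot(n)[:,:,::-1])
E
```

```text
pics
{'time_s': 0.0, 'qpos': array([-1.90172663e-02,  4.23839238e-01,  1.63070201e+00, -1.15846451e-05,
        1.08862757e+00, -1.89742684e-02]), 'qd': array([-0.00057037,  0.00145636,  0.00025893,  0.00066087, -0.00027003,
       -0.00082201]), 'tau': array([ 6.87376578e-04, -5.57382560e+01, -2.81743366e+01,  7.52266601e-05,
        7.21184188e-03,  1.02962622e-05]), 'tcp_pos': array([6.24438319e-01, 2.25206096e-05, 2.30541987e-01]), 'tcp_rot': array([-3.14157300e+00,  1.57607697e-03, -3.76025092e-05]), 'ft_force': array([ 0.75632797, -0.32789731, -0.27387181]), 'torque': array([0.02951794, 0.01039584, 0.00973665]), 'opening': 0.08562836511744655}
scene {'mtx': array([[568.56370976,   0.        , 309.95685693],
       [  0.        , 568.56370976, 237.19493151],
       [  0.        ,   0.        ,   1.        ]]), 'eye': array([1.06783682, 0.07605223, 0.89141001]), 'orientation': array([-2.59038482, -0.00462087,  1.62752967])}
side {'mtx': array([[604.63519663,   0.        , 329.04626615],
       [  0.        , 604.63519663, 236.00044338],
       [  0.        ,   0.        ,   1.        ]]), 'eye': array([ 0.24907777, -0.5200374 ,  0.75599623]), 'orientation': array([-2.39703627, -0.01079823, -0.51094085])}
wrist {'mtx': array([[350.44371849,   0.        , 321.34587617],
       [  0.        , 350.44371849, 242.3228162 ],
       [  0.        ,   0.        ,   1.        ]]), 'eye': array([0.62520949, 0.06618233, 0.37376573]), 'orientation': array([2.87690046e+00, 1.90026317e-03, 2.29678335e-04])}
```

View pics/scene0.png

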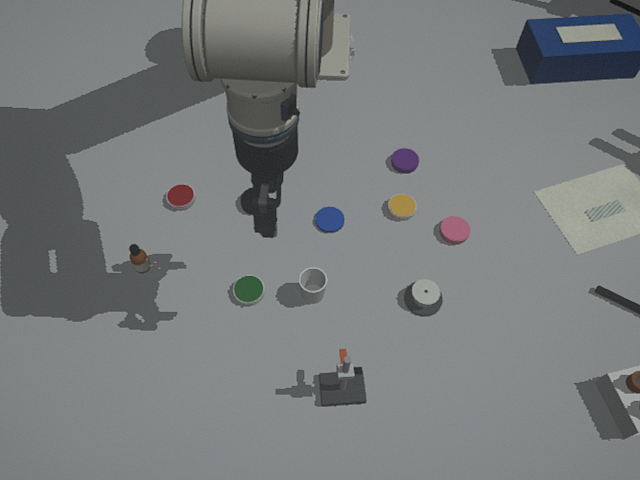

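View pics/side0.png

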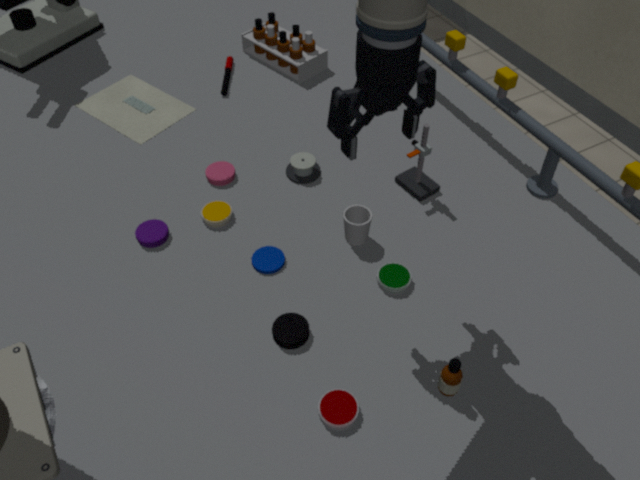

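View pics/wrist0.png

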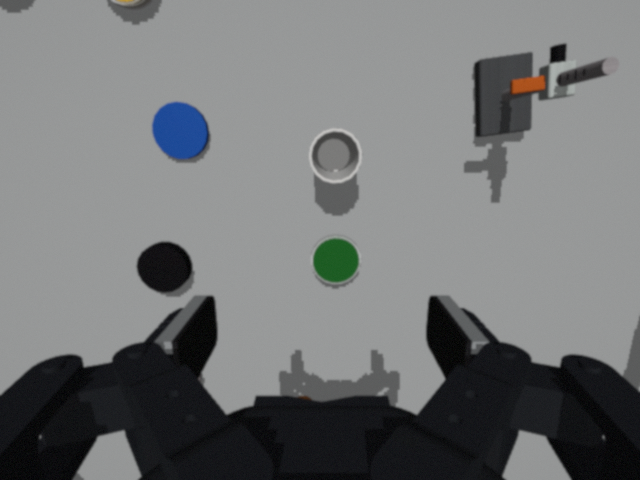

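Scene view: red dish (181,196), green (249,290), yellow (402,206), blue spacer (330,219), black spacer partly hidden (255,201), pedestal (425,292), orange pointer (343,355). Purple (405,160) and pink (455,229) are look-alikes, to be left alone. Now measuring.

```bash
cat > h.py <<'E'
import numpy as np, cv2
from scipy.spatial.transform import Rotation as R
def ray(P,px):
    d=np.linalg.inv(P["mtx"])@np.array([px[0],px[1],1.0]); d=R.from_euler('xyz',P["orientation"]).as_matrix()@d
    return np.array(P["eye"]),d/np.linalg.norm(d)
def plane(P,px,z):
    e,d=ray(P,px); return e+d*(z-e[2])/d[2]
def tri(rs):
    A=np.zeros((3,3));b=np.zeros(3)
    for e,d in rs:
        M=np.eye(3)-np.outer(d,d);A+=M;b+=M@e
    x=np.linalg.solve(A,b)
    return x,[np.linalg.norm((np.eye(3)-np.outer(d,d))@(x-e)) for e,d in rs]
def proj(P,X):
    c=R.from_euler('xyz',P["orientation"]).as_matrix().T@(np.array(X)-P["eye"]); u=P["mtx"]@c; return u[:2]/u[2]
HS={'red':[(0,150,60),(6,255,255)],'green':[(50,120,40),(75,255,255)],'yellow':[(15,150,80),(30,255,255)],'blue':[(105,150,60),(122,255,255)],'orange':[(5,190,100),(14,255,255)],'purple':[(125,80,40),(150,255,255)]}
def blobs(im,c,amin=40):
    hsv=cv2.cvtColor(im,cv2.COLOR_RGB2HSV); m=cv2.inRange(hsv,*HS[c])
    if c=='red': m|=cv2.inRange(hsv,(175,150,60),(180,255,255))
    cs,_=cv2.findContours(m,cv2.RETR_EXTERNAL,cv2.CHAIN_APPROX_NONE)
    return [(cv2.contourArea(k),k[:,0,:]) for k in sorted(cs,key=cv2.contourArea,reverse=True) if cv2.contourArea(k)>amin]
E
python3 - <<'E'
from h import *
from workcell import viewer
ims={n:cv2.imread(f"pics/{n}0.png")[:,:,::-1].copy() for n in ["scene","side","wrist"]}
Ps={n:viewer.camera_params(n) for n in ims}
for n in ims:
    for c in HS:
        for a,k in blobs(ims[n],c)[:4]:
            (x,y),ax,_=cv2.fitEllipse(k); m=k.min(0),k.max(0)
            print(n,c,int(a),round(x,1),round(y,1),np.round(ax,1),m, np.round(plane(Ps[n],(x,y),.013)[:2],4))
E
python3 - <<'E'
import cv2
s=cv2.imread('pics/side0.png');c=cv2.imread('pics/scene0.png')
a=cv2.resize(s[110:230,270:450],None,fx=4,fy=4,interpolation=2);cv2.imwrite('pics/c1.png',a)
a=cv2.resize(c[270:420,290:470],None,fx=4,fy=4,interpolation=2);cv2.imwrite('pics/c2.png',a)
E
```

```text
scene blue 1055 602.8 32.6 [33.4 88. ] (array([561,  14], dtype=int32), array([639,  52], dtype=int32)) [-0.0728  0.7009]
scene blue 477 329.4 218.4 [22.4 27.3] (array([316, 207], dtype=int32), array([343, 230], dtype=int32)) [0.4854 0.0832]
scene purple 429 405.2 159.2 [20.6 27. ] (array([392, 149], dtype=int32), array([418, 171], dtype=int32)) [0.3359 0.2277]
side red 912 338.2 407.0 [32.8 35.5] (array([320, 390], dtype=int32), array([356, 424], dtype=int32)) [ 0.4507 -0.2015]
side red 49 228.9 62.3 [ 5.9 11.6] (array([226,  57], dtype=int32), array([232,  67], dtype=int32)) [0.6536 0.6489]
side green 523 393.8 275.3 [22.6 29.6] (array([379, 264], dtype=int32), array([409, 287], dtype=int32)) [ 0.6393 -0.0495]
side yellow 398 216.0 210.8 [18.5 27.5] (array([203, 201], dtype=int32), array([230, 220], dtype=int32)) [0.4481 0.2191]
side yellow 148 507.0 73.0 [10.2 19.6] (array([497,  67], dtype=int32), array([517,  79], dtype=int32)) [1.1824 0.3147]
side yellow 126 633.9 168.0 [12.5 16.5] (array([625, 161], dtype=int32), array([639, 177], dtype=int32)) [ 1.1786 -0.0503]
side yellow 126 455.8 35.1 [ 9.2 18.3] (array([446,  30], dtype=int32), array([465,  41], dtype=int32)) [1.183  0.5025]
side blue 652 267.7 259.6 [26.  32.1] (array([252, 247], dtype=int32), array([284, 273], dtype=int32)) [0.479  0.0757]
side purple 691 151.6 233.1 [27.2 32.6] (array([135, 220], dtype=int32), array([168, 247], dtype=int32)) [0.334  0.2214]
wrist green 1365 335.5 260.0 [40.6 42.8] (array([314, 240], dtype=int32), array([357, 280], dtype=int32)) [ 0.6399 -0.0514]
wrist blue 2308 180.0 130.3 [51.1 57.6] (array([153, 103], dtype=int32), array([207, 158], dtype=int32)) [0.4858 0.0823]
wrist orange 372 527.5 84.7 [13.6 39.5] (array([512,  76], dtype=int32), array([543,  93], dtype=int32)) [0.8205 0.1236]
```

View pics/c1.png

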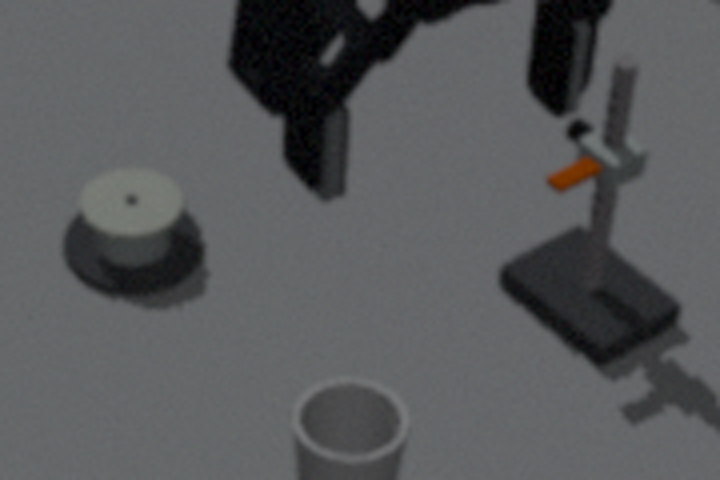

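View pics/c2.png

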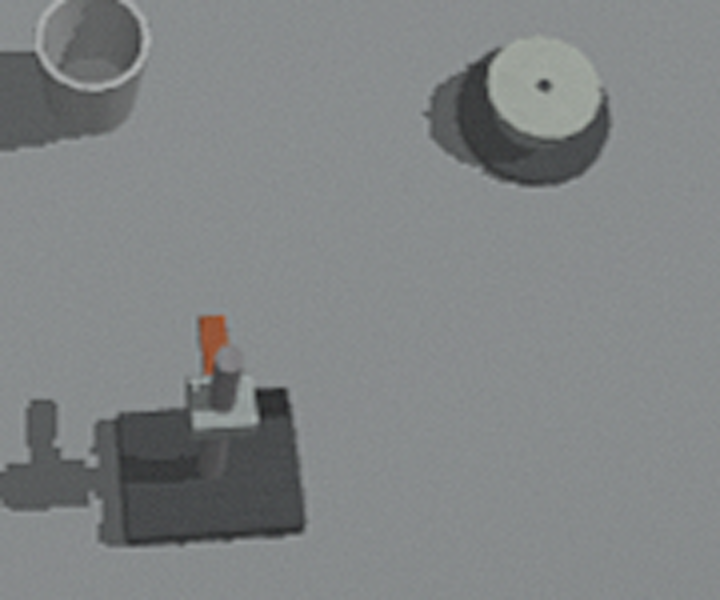

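Run:
```python
import cv2,numpy as np
L=[]
for n,x,y in [('scene',330,340),('side',400,140),('wrist',502,66)]:
    s=cv2.imread(f'pics/{n}0.png')[y:y+32,x:x+32 if n!='wrist' else x+32]
    s=cv2.convertScaleAbs(s,alpha=1.4)
    L.append(cv2.resize(s,(256,256),interpolation=cv2.INTER_NEAREST))
cv2.imwrite('pics/c3.png',np.hstack(L))
```

```text
(no output)
```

View pics/c3.png

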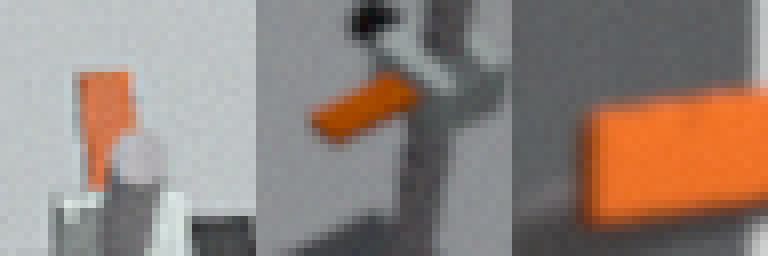

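Run:
```python
from h import *
from workcell import viewer
Ps={n:viewer.camera_params(n) for n in ["scene","side","wrist"]}
ims={n:cv2.imread(f"pics/{n}0.png")[:,:,::-1].copy() for n in Ps}
t,r=tri([ray(Ps['scene'],(342.6,348.5)),ray(Ps['wrist'],(512.1,86.4))]);print('tip top',t,r,proj(Ps['side'],t), proj(Ps['side'],t-[0,0,.004]))
# pedestal top hole
pc=(290+544/4-.4,270+85/4-.4);ps=(270+131/4-.4,110+200/4-.4)
print('ped',tri([ray(Ps['scene'],pc),ray(Ps['side'],ps)]),plane(Ps['scene'],pc,.03),plane(Ps['side'],ps,.03))
# others scene + side
for n in ['scene','side']:
    hsv=cv2.cvtColor(ims[n],cv2.COLOR_RGB2HSV)
    print(n,[ (p,hsv[p[1],p[0]]) for p in ([(181,196),(249,290),(402,206),(455,229),(343,353)] if n=='scene' else [(290,330),(413,153)])])
m=(ims['side'].max(2)<45).astype(np.uint8)
for k in cv2.findContours(m,0,1)[0]:
    if cv2.contourArea(k)>300: print(cv2.boundingRect(k),cv2.contourArea(k))
m=(ims['wrist'].max(2)<45).astype(np.uint8)
for k in cv2.findContours(m,0,1)[0]:
    if cv2.contourArea(k)>300: print('w',cv2.boundingRect(k),cv2.contourArea(k), plane(Ps['wrist'],cv2.minEnclosingCircle(k)[0],.012))
x=proj(Ps['scene'],[.449,.22,.013]);print(x)
```

```text
tip top [0.76642452 0.11035404 0.09208196] [np.float64(0.00045457553076127036), np.float64(0.0004545755307612909)] [408.52319123 154.38154507] [408.27241682 156.19455129]
ped (array([0.63336856, 0.25016721, 0.03052648]), [np.float64(1.732951293446222e-05), np.float64(1.7329512934260268e-05)]) [0.63311662 0.25026014 0.03      ] [0.6336414  0.25074613 0.03      ]
scene [((181, 196), array([  0, 135, 113], dtype=uint8)), ((249, 290), array([63, 99, 93], dtype=uint8)), ((402, 206), array([ 21, 144, 165], dtype=uint8)), ((455, 229), array([171,  91, 159], dtype=uint8)), ((343, 353), array([  9, 158, 147], dtype=uint8))]
side [((290, 330), array([140, 102,  15], dtype=uint8)), ((413, 153), array([ 14, 255, 120], dtype=uint8))]
(272, 313, 38, 37) 1031.5
(0, 23, 103, 51) 569.0
(327, 16, 313, 203) 8293.5
(10, 9, 26, 22) 405.0
w (0, 297, 640, 183) 64900.0 [ 0.62240046 -0.28441979  0.012     ]
w (138, 243, 53, 49) 1925.5 [ 0.4528526  -0.06050848  0.012     ]
[402.95806434 205.83959319]
```

```bash
cat > meas.py <<'E'
from h import *
HS.update({'red':[(0,100,60),(5,255,255)],'green':[(50,80,40),(75,255,255)],'yellow':[(17,110,80),(30,255,255)]})
def run(ims,Ps,cols,hz=None,near=None):
    for c in cols:
        rs=[]
        for n in ims:
            for a,k in blobs(ims[n],c):
                (x,y),ax,_=cv2.fitEllipse(k)
                p=plane(Ps[n],(x,y),.013)
                if ax[1]/ax[0]<1.6 and .3<p[0]<.9 and abs(p[1])<.35: print(c,n,int(a),round(x,1),round(y,1),np.round(ax,1),np.round(p,4)); rs.append(ray(Ps[n],(x,y)))
        if len(rs)>1: t,r=tri(rs); print('   tri',np.round(t,4),np.round(r,4))
E
python3 - <<'E'
from meas import *
from workcell import viewer
ns=["scene","side","wrist"]
run({n:cv2.imread(f"pics/{n}0.png")[:,:,::-1].copy() for n in ns},{n:viewer.camera_params(n) for n in ns},['red','green','yellow','blue'])
P=viewer.camera_params('side');s=cv2.imread("pics/side0.png")
print('black side',plane(P,(290.5,329),.014), 'bottle side',plane(P,(450,388),.0), 'beaker',plane(P,(357,240),0))
E
```

```text
red scene 365 180.0 194.7 [18.9 24.8] [ 0.4486 -0.2021  0.013 ]
red side 924 338.1 407.0 [33.  35.7] [ 0.4506 -0.2014  0.013 ]
   tri [ 0.45   -0.2018  0.0147] [0.0003 0.0003]
green scene 520 248.2 288.2 [24.1 27.5] [ 0.6374 -0.0506  0.013 ]
green side 551 393.9 275.4 [23.3 30.3] [ 0.6394 -0.0496  0.013 ]
green wrist 1447 335.5 260.0 [42.2 43.7] [ 0.6399 -0.0515  0.013 ]
   tri [ 0.6389 -0.0506  0.015 ] [0.0006 0.0005 0.0009]
yellow scene 394 402.1 204.8 [20.1 25. ] [0.4466 0.2185 0.013 ]
yellow side 422 216.1 210.8 [19.2 28.3] [0.4483 0.2191 0.013 ]
   tri [0.4478 0.2181 0.0143] [0.0003 0.0003]
blue scene 477 329.4 218.4 [22.4 27.3] [0.4854 0.0832 0.013 ]
blue side 652 267.7 259.6 [26.  32.1] [0.479  0.0757 0.013 ]
blue wrist 2308 180.0 130.3 [51.1 57.6] [0.4858 0.0823 0.013 ]
   tri [0.4815 0.0828 0.0049] [0.0013 0.0005 0.0011]
black side [ 0.45073185 -0.06157634  0.014     ] bottle side [ 0.60383049 -0.24622846  0.        ] beaker [0.63384375 0.05293893 0.        ]
```

Emit:
step_arm(deltas="-34.5 -12.2 -20 0 0 0 85; -34.5 -12.2 -20 0 0 0 85; -34.5 -12.2 -20 0 0 0 80; -34.5 -12.2 -20 0 0 0 75; -34.4 -12.2 -20 0 0 0 70; 0 0 0 0 0 0 70; 0 0 0 0 0 0 70", grip_force=30)

```text
time_s: 0.85
tcp_pos: [0.4522, -0.0612, 0.1311]
tcp_rot: [-3.141, 0.001, -0.001]
ft_force: [0.6, -0.6, 0.3]
opening: 0.07
```

```bash
cat > look.py <<'E'
import sys,cv2
from meas import *
from workcell import sensors,viewer
tag=sys.argv[1]; ns=sys.argv[2].split(','); cols=sys.argv[3].split(',') if len(sys.argv)>3 else []
o=sensors.get_obs(); print(o['time_s'],np.round(o['tcp_pos'],4),np.round(o['tcp_rot'],4),np.round(o['ft_force'],2),o['opening'])
ims={};Ps={}
for n in ns:
    Ps[n]=viewer.camera_params(n); ims[n]=viewer.snapshot(n); cv2.imwrite(f'pics/{n}_{tag}.png',ims[n][:,:,::-1])
if cols: run(ims,Ps,cols)
E
python3 look.py a scene,wrist
```

```text
0.85 [ 0.4522 -0.0612  0.1311] [-3.1415e+00  7.0000e-04 -1.0000e-03] [ 0.64 -0.56  0.32] 0.07002872902592633
```

View pics/wrist_a.png

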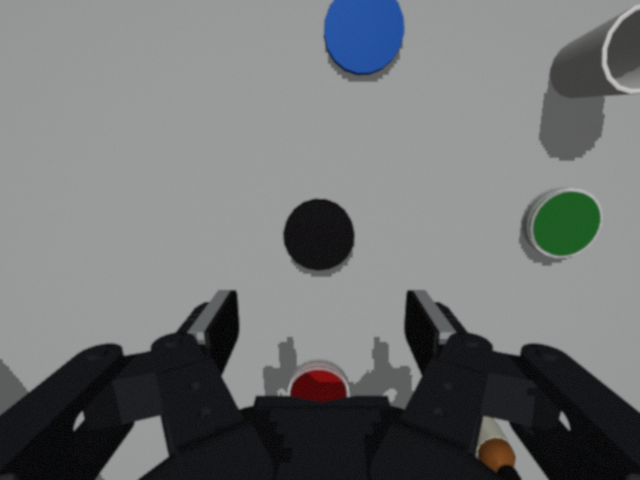

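Run:
```python
from h import *
from workcell import viewer
P=viewer.camera_params('wrist');im=cv2.imread('pics/wrist_a.png')
m=(im.max(2)<45).astype(np.uint8)
for k in cv2.findContours(m,0,1)[0]:
    if 1000<cv2.contourArea(k)<6000: e=cv2.fitEllipse(k);print(e,plane(P,e[0],.0155))
P=viewer.camera_params('side');im=cv2.imread('pics/side0.png');m=(im.max(2)<45).astype(np.uint8)
for k in cv2.findContours(m,0,1)[0]:
    if 900<cv2.contourArea(k)<1200: e=cv2.fitEllipse(k);print(e,plane(P,e[0],.008))
```

```text
((318.5333251953125, 234.61380004882812), (67.65206909179688, 69.19456481933594), 173.18385314941406) [ 0.45291221 -0.05924383  0.0155    ]
((290.524658203125, 330.856201171875), (35.9348030090332, 36.617210388183594), 91.63005065917969) [ 0.45092922 -0.06078639  0.008     ]
```

Emit:
step_arm(deltas="0 1.2 -40 0 0 0 68; 0 0 -40 0 0 0 68; 0 0 -25 0 0 0 68; 0 0 -10 0 0 0 68; 0 0 -8 0 0 0 68; 0 0 0 0 0 0 68; 0 0 0 0 0 0 68")

```text
time_s: 1.65
tcp_pos: [0.4536, -0.0598, 0.0092]
tcp_rot: [3.141, -0.002, 0.0]
ft_force: [-0.5, -0.0, 0.4]
opening: 0.0678
```

```bash
python3 look.py b side,wrist; python3 -c "
import cv2
s=cv2.imread('pics/side_b.png')[230:430,200:400];cv2.imwrite('pics/c4.png',cv2.resize(s,None,fx=3,fy=3))"
```

```text
1.65 [ 0.4536 -0.0598  0.0092] [ 3.1413e+00 -1.8000e-03  2.0000e-04] [-0.54 -0.05  0.41] 0.06775805588724274
```

View pics/c4.png

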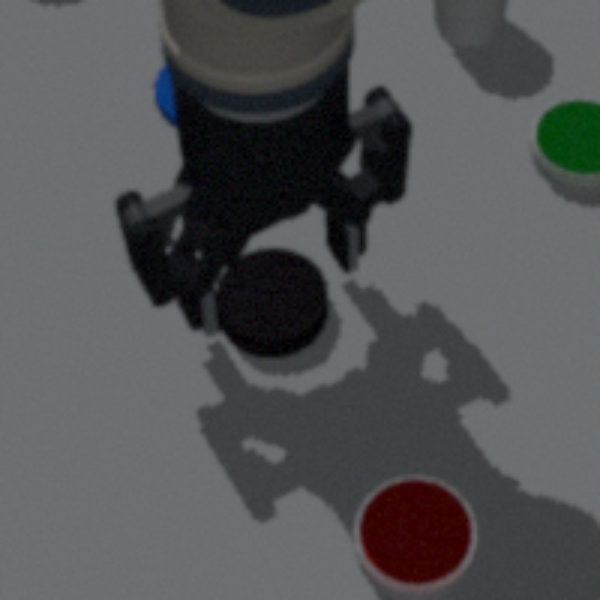

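View pics/wrist_b.png

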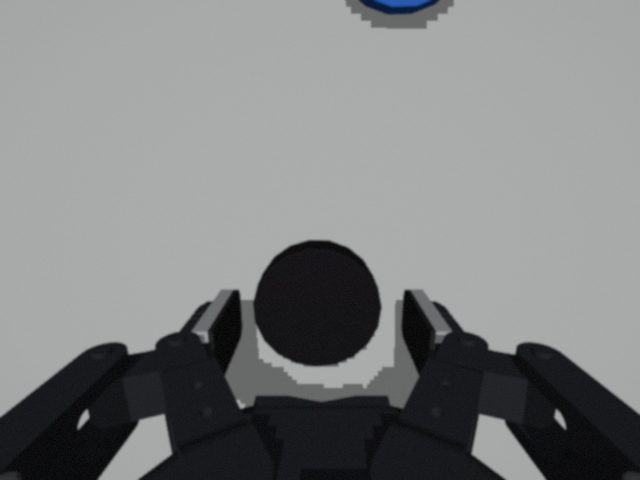

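Run:
```python
from h import *
from workcell import viewer
P=viewer.camera_params('wrist');im=cv2.imread('pics/wrist_b.png')
m=(cv2.GaussianBlur(im,(3,3),0).max(2)<50).astype(np.uint8)
for k in cv2.findContours(m,0,1)[0]:
    if 3000<cv2.contourArea(k)<20000: e=cv2.fitEllipse(k);print(e,plane(P,e[0],.0155),plane(P,e[0],.010))
```

```text
((316.8289489746094, 303.3292236328125), (123.07621765136719, 123.49333953857422), 99.34788513183594) [ 0.45205822 -0.05775036  0.0155    ] [ 0.45199079 -0.06032224  0.01      ]
```

Emit:
step_arm(deltas="-0.5 0 -4 0 0 0 66; 0 0 -3.5 0 0 0 66; 0 0 0 0 0 0 66; 0 0 0 0 0 0 66")

```text
time_s: 2.15
tcp_pos: [0.452, -0.0598, 0.0007]
tcp_rot: [-3.142, 0.0, -0.0]
ft_force: [-0.3, -0.1, 0.5]
opening: 0.0661
```

Emit:
step_arm(deltas="0 0.8 0 0 0 0 58; 0 0 0 0 0 0 52; 0 0 0 0 0 0 50; 0 0 0 0 0 0 50; 0 0 0 0 0 0 50; 0 0 0 0 0 0 50")

```text
time_s: 2.75
tcp_pos: [0.4521, -0.0589, 0.0011]
tcp_rot: [-3.142, -0.0, 0.0]
ft_force: [-0.7, 0.9, 5.1]
opening: 0.0536
```

Emit:
step_arm(deltas="0 0 10 0 0 0 50; 0 0 40 0 0 0 50; 0 0 40 0 0 0 50; 20 30 30 0 0 0 50; 25 45 0 0 0 0 50; 25 45 0 0 0 0 50; 25 45 0 0 0 0 50; 25 45 0 0 0 0 50; 25 45 0 0 0 0 50; 20 40 0 0 0 0 50; 16.3 14.1 0 0 0 0 50; 0 0 0 0 0 0 50; 0 0 0 0 0 0 50")

```text
time_s: 4.05
tcp_pos: [0.629, 0.2434, 0.1206]
tcp_rot: [3.141, 0.001, 0.001]
ft_force: [-0.7, -0.0, -0.5]
opening: 0.0538
```

```bash
python3 look.py c scene,wrist,side
```

```text
4.05 [0.629  0.2434 0.1206] [3.141e+00 1.100e-03 6.000e-04] [-0.7  -0.04 -0.49] 0.05380481330711675
```

View pics/wrist_c.png

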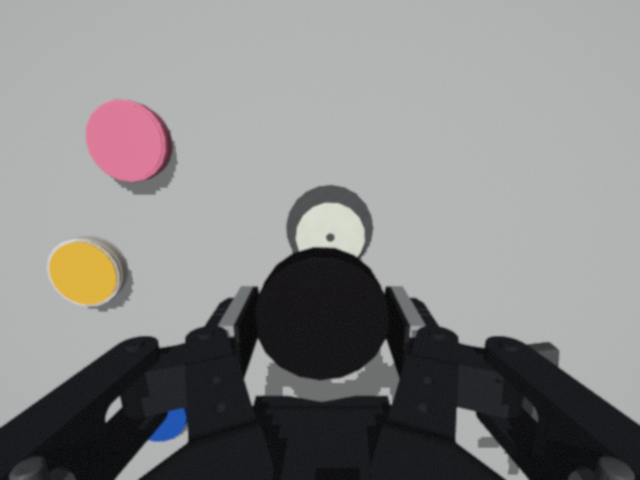

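View pics/side_c.png

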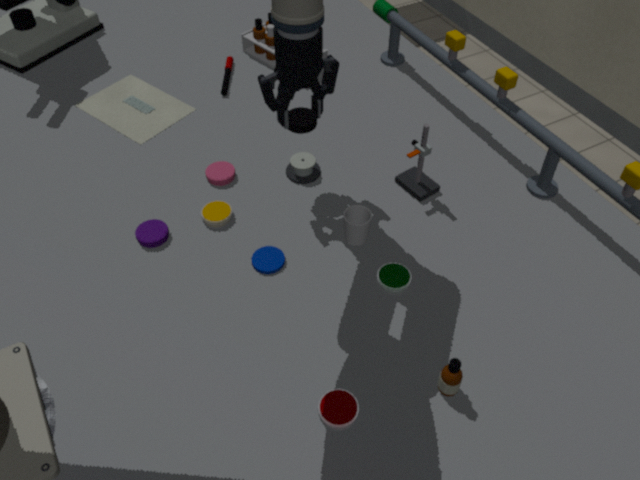

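Run:
```python
from h import *
from workcell import viewer,sensors
P=viewer.camera_params('wrist');o=sensors.get_obs();print(o['tcp_pos'])
im=cv2.imread('pics/wrist_c.png')
print('ped',plane(P,(330,237),.03))
zt=o['tcp_pos'][2]-.001+.016
m=cv2.GaussianBlur(im,(3,3),0).max(2)<50
col=m[:,315:327].mean(1); ys=np.where(col>.5)[0]; print(ys.min(),[y for y in ys if y<390][-1])
yb=[y for y in ys if y<390][-1]+.5
print('center y from -y rim',plane(P,(321,yb),zt)[1]+.0275)
print('center y from +y bottom rim',plane(P,(321,ys.min()-.5),zt-.016)[1]-.0275,plane(P,(321,ys.min()-.5),zt)[1]-.0275)
```

```text
[0.6288478  0.24241292 0.12079697]
ped [0.63513115 0.24887635 0.03      ]
249 378
center y from -y rim 0.24154871349648552
center y from +y bottom rim 0.23923142584742166 0.24388212782141108
```

Emit:
step_arm(deltas="5 7.8 0 0 0 0 50; 0 0 -35 0 0 0 50; 0 0 -30 0 0 0 50; 0 0 -15 0 0 0 50; 0 0 0 0 0 0 50; 0 0 0 0 0 0 50; 0 0 0 0 0 0 50")

```text
time_s: 4.9
tcp_pos: [0.636, 0.2519, 0.0425]
tcp_rot: [-3.141, -0.002, -0.0]
ft_force: [0.1, -0.1, -0.5]
opening: 0.0534
```

```bash
python3 look.py d scene,side; python3 -c "
import cv2,numpy as np
s=cv2.imread('pics/side_d.png')[90:210,240:380];t=cv2.imread('pics/scene_d.png')[220:340,350:490];cv2.imwrite('pics/c5.png',cv2.resize(np.hstack([s,t]),None,fx=2.8,fy=2.8))"
```

```text
4.9 [0.636  0.2519 0.0425] [-3.1406e+00 -2.5000e-03 -1.0000e-04] [ 0.09 -0.12 -0.51] 0.05335877984055747
```

View pics/c5.png

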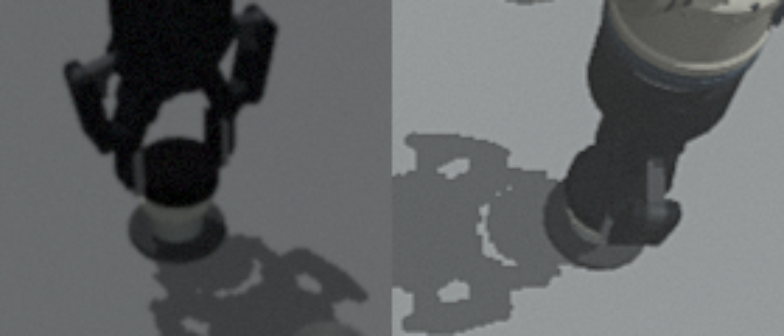

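Emit:
step_arm(deltas="-1 -1 -6 0 0 0 50; 0 0 -2 0 0 0 50; 0 0 0 0 0 0 50; 0 0 0 0 0 0 50; 0 0 0 0 0 0 50")

```text
time_s: 5.5
tcp_pos: [0.6339, 0.2505, 0.0329]
tcp_rot: [-3.142, -0.0, -0.0]
ft_force: [0.0, 0.7, 0.3]
opening: 0.0537
```

```bash
python3 look.py d2 wrist; python3 look.py d3 wrist
```

```text
5.5 [0.6339 0.2505 0.0329] [-3.1415e+00 -1.0000e-04 -0.0000e+00] [0.04 0.71 0.31] 0.053674340987066756
5.55 [0.6339 0.2505 0.0329] [-3.1415e+00 -1.0000e-04 -0.0000e+00] [-0.48 -0.42 -1.06] 0.05370921594343618
```

Settled at the wanted pose. Lower to contact, then open (only slightly) and retreat.

Emit:
step_arm(deltas="0 0 -1 0 0 0 50; 0 0 -0.7 0 0 0 50; 0 0 0 0 0 0 50; 0 0 0 0 0 0 50")

```text
time_s: 6.0
tcp_pos: [0.6339, 0.2505, 0.0312]
tcp_rot: [-3.142, -0.0, 0.0]
ft_force: [-0.9, 0.1, -0.7]
opening: 0.0534
```

Emit:
step_arm(deltas="0 0 -0.5 0 0 0 50; 0 0 0 0 0 0 50; 0 0 0 0 0 0 50")

```text
time_s: 6.3
tcp_pos: [0.6338, 0.2505, 0.0311]
tcp_rot: [-3.142, -0.0, 0.0]
ft_force: [-1.7, -0.4, 5.8]
opening: 0.0533
```

Emit:
step_arm(deltas="0 0 0 0 0 0 58; 0 0 0 0 0 0 68; 0 0 0 0 0 0 72; 0 0 15 0 0 0 72; 0 0 40 0 0 0 72; 0 -20 40 0 0 0 72; 0 -30 10 0 0 0 72; 0 0 0 0 0 0 72; 0 0 0 0 0 0 72")

```text
time_s: 7.2
tcp_pos: [0.6341, 0.2001, 0.1368]
tcp_rot: [-3.141, -0.001, -0.001]
ft_force: [-0.8, 0.5, -0.7]
opening: 0.0718
```

```bash
python3 look.py e scene,wrist,side red,green,yellow
```

```text
7.2 [0.6341 0.2001 0.1368] [-3.141e+00 -1.200e-03 -1.400e-03] [-0.8   0.48 -0.65] 0.0718264529435843
red scene 297 181.1 193.7 [18.  22.9] [ 0.4461 -0.2005  0.013 ]
red side 628 333.5 406.0 [24.6 35.3] [ 0.4461 -0.1972  0.013 ]
   tri [ 0.4464 -0.199   0.0147] [0.0013 0.0013]
green scene 148 245.4 290.2 [18.2 23.3] [ 0.6415 -0.0549  0.013 ]
yellow wrist 3169 78.9 214.2 [58.1 69.4] [0.4473 0.2171 0.013 ]
yellow side 423 216.1 210.8 [19.1 28.4] [0.4482 0.2191 0.013 ]
   tri [0.448  0.2175 0.0144] [0.0003 0.0003]
```

View pics/wrist_e.png

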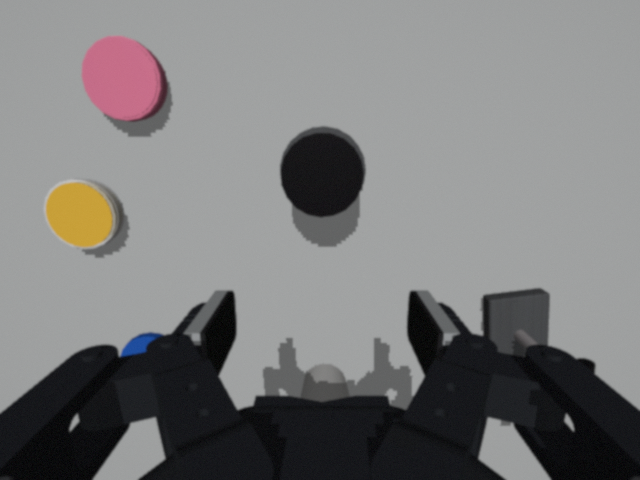

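Run:
```python
from h import *
from workcell import viewer
P=viewer.camera_params('wrist');im=cv2.imread('pics/wrist_e.png')
m=(cv2.GaussianBlur(im,(3,3),0).max(2)<45).astype(np.uint8)
for k in cv2.findContours(m,0,1)[0]:
    if 3000<cv2.contourArea(k)<9000: e=cv2.fitEllipse(k);print(e,plane(P,e[0],.046))
S=viewer.camera_params('scene');im=cv2.imread('pics/scene_e.png');print(proj(S,[.634,.25,.046]))
cv2.imwrite('pics/c6.png',cv2.resize(np.hstack([im[230:350,360:480],cv2.imread('pics/side_e.png')[100:220,240:360]]),None,fx=3,fy=3,interpolation=2))
```

```text
((321.8072509765625, 174.1260223388672), (80.10128021240234, 81.74703979492188), 174.93873596191406) [0.63385256 0.25035278 0.046     ]
[427.18572756 287.04280797]
```

View pics/c6.png

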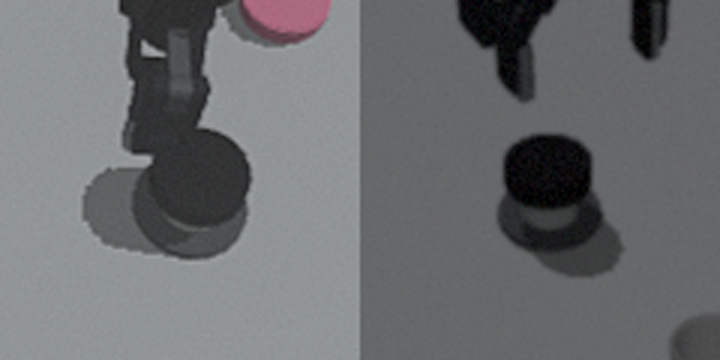

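Emit:
step_arm(deltas="-18.4 -40 0 0 0 0 72; -18.4 -40 0 0 0 0 72; -18.4 -40 0 0 0 0 72; -18.4 -40 0 0 0 0 72; -18.4 -40 0 0 0 0 72; -18.4 -40 0 0 0 0 72; -18.4 -40 0 0 0 0 72; -18.4 -40 0 0 0 0 72; -18.4 -40 0 0 0 0 72; -18.4 -41.8 0 0 0 0 68; 0 0 -30 0 0 0 68; 0 0 0 0 0 0 68; 0 0 0 0 0 0 68; 0 0 0 0 0 0 68")

```text
time_s: 8.75
tcp_pos: [0.4506, -0.2005, 0.1061]
tcp_rot: [-3.142, -0.0, 0.002]
ft_force: [-1.2, 0.1, 0.0]
opening: 0.0678
```

```bash
python3 look.py f wrist,scene red
```

```text
8.75 [ 0.4506 -0.2005  0.1061] [-3.1416e+00 -2.0000e-04  1.8000e-03] [-1.25  0.11  0.04] 0.06781425471943274
red wrist 3660 321.8 247.8 [67.2 69.4] [ 0.4513 -0.2024  0.013 ]
red scene 363 180.0 194.5 [18.6 25. ] [ 0.4482 -0.2023  0.013 ]
   tri [ 0.4513 -0.201   0.0175] [0.0001 0.0001]
```

View pics/wrist_f.png

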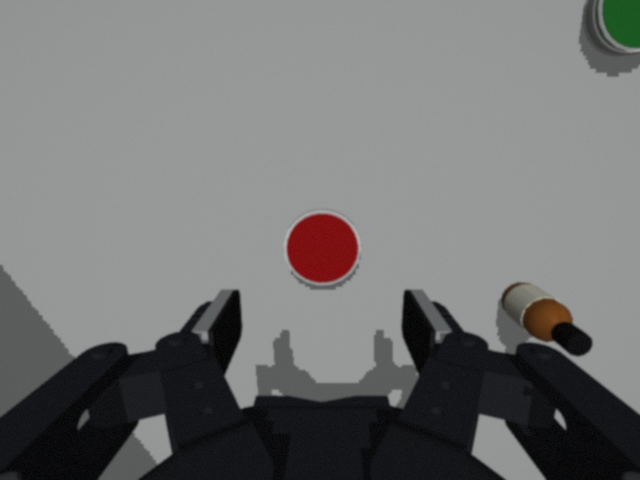

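Emit:
step_arm(deltas="0 -1.3 -40 0 0 0 67; 0 0 -35 0 0 0 67; 0 0 -20 0 0 0 67; 0 0 -7 0 0 0 66; 0 0 0 0 0 0 66; 0 0 0 0 0 0 66; 0 0 -3 0 0 0 66; 0 0 0 0 0 0 66; 0 0 0 0 0 0 66")

```text
time_s: 9.75
tcp_pos: [0.4501, -0.2028, 0.0012]
tcp_rot: [3.141, -0.001, -0.0]
ft_force: [0.3, 1.0, -0.7]
opening: 0.0661
```

Emit:
step_arm(deltas="0 0.8 0 0 0 0 60; 0 0 0 0 0 0 56; 0 0 0 0 0 0 50; 0 0 0 0 0 0 50; 0 0 0 0 0 0 50; 0 0 0 0 0 0 50", grip_force=25)

```text
time_s: 10.35
tcp_pos: [0.4499, -0.2019, 0.001]
tcp_rot: [3.141, -0.0, -0.0]
ft_force: [-0.4, 0.8, 5.3]
opening: 0.0537
```

Emit:
step_arm(deltas="0 0 10 0 0 0 50; 0 0 40 0 0 0 50; 0 0 40 0 0 0 50; 16.7 41.1 40 0 0 0 50; 16.7 41.1 0 0 0 0 50; 16.7 41.1 0 0 0 0 50; 16.7 41.1 0 0 0 0 50; 16.7 41.1 0 0 0 0 50; 16.7 41.1 0 0 0 0 50; 16.7 41.1 0 0 0 0 50; 16.7 41.1 0 0 0 0 50; 16.7 41.1 0 0 0 0 50; 16.7 41.1 0 0 0 0 50; 17.1 41.1 0 0 0 0 50; 0 0 0 0 0 0 50; 0 0 0 0 0 0 50; 0 0 0 0 0 0 50")

```text
time_s: 12.05
tcp_pos: [0.6304, 0.2426, 0.124]
tcp_rot: [3.141, 0.001, -0.0]
ft_force: [-0.5, 0.3, -0.1]
opening: 0.0538
```

```bash
python3 look.py g wrist,side red
python3 - <<'E'
from h import *
from workcell import viewer
P=viewer.camera_params('wrist');im=cv2.imread('pics/wrist_g.png')[:,:,::-1].copy()
HS['red']=[(0,100,60),(5,255,255)]
for a,k in blobs(im,'red')[:2]: e=cv2.fitEllipse(k); print(e,plane(P,e[0],.131+.0135))
E
```

```text
12.05 [0.6304 0.2426 0.124 ] [ 3.1409e+00  1.2000e-03 -3.0000e-04] [-0.48  0.32 -0.13] 0.05378548762141444
red wrist 10533 321.3 315.6 [110.8 121. ] [0.6306 0.1793 0.013 ]
((321.3214111328125, 315.61053466796875), (110.81437683105469, 121.03248596191406), 89.9383316040039) [0.6311204  0.24585581 0.1445    ]
```

View pics/wrist_g.png

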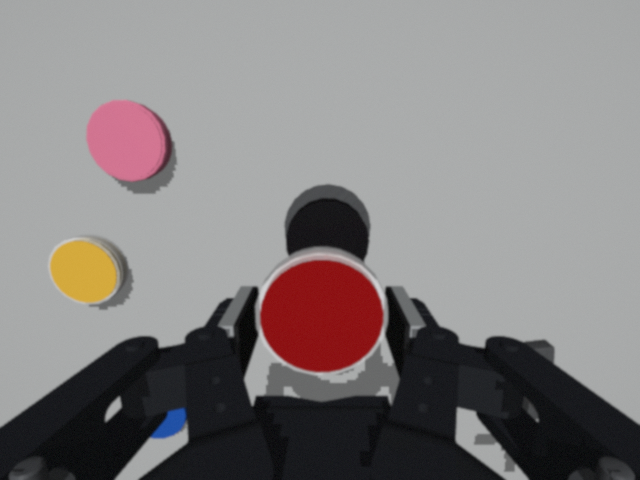

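Emit:
step_arm(deltas="2.5 6 -20 0 0 0 50; 0 0 -30 0 0 0 50; 0 0 -18 0 0 0 50; 0 0 0 0 0 0 50; 0 0 0 0 0 0 50; 0 0 0 0 0 0 50; 0 0 0 0 0 0 50")

```text
time_s: 12.85
tcp_pos: [0.6346, 0.2498, 0.0576]
tcp_rot: [-3.141, -0.002, -0.0]
ft_force: [0.4, -0.4, 1.0]
opening: 0.0538
```

Emit:
step_arm(deltas="0 0.5 -6 0 0 0 50; 0 0 -2 0 0 0 50; 0 0 0 0 0 0 50; 0 0 0 0 0 0 50; 0 0 0 0 0 0 50")

```text
time_s: 13.35
tcp_pos: [0.6337, 0.2501, 0.0481]
tcp_rot: [-3.142, -0.0, -0.0]
ft_force: [0.9, 0.5, -0.6]
opening: 0.0537
```

```bash
python3 look.py h wrist,side
```

```text
13.35 [0.6337 0.2501 0.0481] [-3.1416 -0.     -0.    ] [ 0.92  0.49 -0.61] 0.05368656208075256
```

View pics/wrist_h.png

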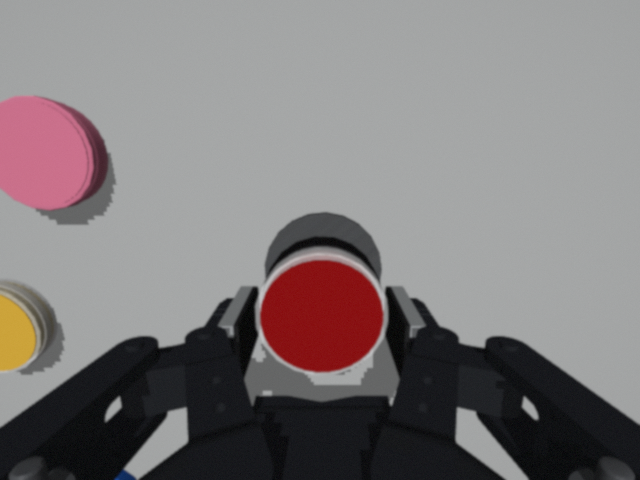

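Aligned with the spacer below. Lower the last millimetre.

Emit:
step_arm(deltas="0.2 0.1 -0.7 0 0 0 50; 0 0 -0.6 0 0 0 50; 0 0 0 0 0 0 50; 0 0 0 0 0 0 50")

```text
time_s: 13.85
tcp_pos: [0.634, 0.2502, 0.0471]
tcp_rot: [-3.141, -0.0, -0.0]
ft_force: [-1.0, 0.3, 2.8]
opening: 0.0536
```

Contact (2.8 N). Release, back off, look.

Emit:
step_arm(deltas="0 0 0 0 0 0 58; 0 0 0 0 0 0 68; 0 0 0 0 0 0 72; 0 0 15 0 0 0 72; 0 0 40 0 0 0 72; 0 -20 30 0 0 0 72; 0 -30 10 0 0 0 72; 0 0 0 0 0 0 72; 0 0 0 0 0 0 72")

```text
time_s: 14.75
tcp_pos: [0.6342, 0.1999, 0.143]
tcp_rot: [-3.141, -0.001, -0.001]
ft_force: [0.6, 0.7, -0.8]
opening: 0.0719
```

```bash
python3 look.py i wrist,side
python3 - <<'E'
from h import *
from workcell import viewer
P=viewer.camera_params('wrist');im=cv2.imread('pics/wrist_i.png')[:,:,::-1].copy()
HS['red']=[(0,100,60),(5,255,255)]
for a,k in blobs(im,'red')[:2]: e=cv2.fitEllipse(k); print(e,plane(P,e[0],.046+.0145))
E
```

```text
14.75 [0.6342 0.1999 0.143 ] [-3.141e+00 -1.300e-03 -1.400e-03] [ 0.56  0.65 -0.85] 0.07186764318568123
((320.5711364746094, 173.16036987304688), (76.8303451538086, 77.94833374023438), 176.26866149902344) [0.63347137 0.25111223 0.0605    ]
```

View pics/wrist_i.png

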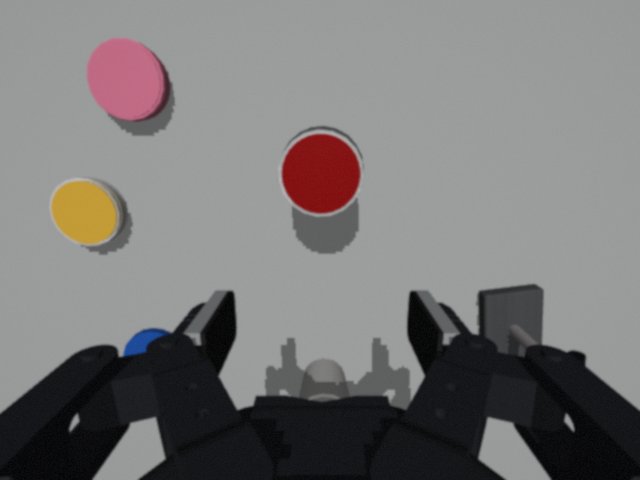

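Emit:
step_arm(deltas="0 -40 0 0 0 0 72; 0 -40 0 0 0 0 72; 0 -40 0 0 0 0 72; 0 -40 0 0 0 0 72; 0 -30 0 0 0 0 72; 0 0 0 0 0 0 72; 0 0 0 0 0 0 72")

```text
time_s: 15.55
tcp_pos: [0.6337, 0.0105, 0.1411]
tcp_rot: [-3.141, 0.001, -0.001]
ft_force: [-0.6, 1.9, 0.2]
opening: 0.0721
```

```bash
python3 look.py j wrist,side green
```

```text
15.55 [0.6337 0.0105 0.1411] [-3.1412e+00  1.1000e-03 -8.0000e-04] [-0.58  1.85  0.16] 0.0721408415018542
green wrist 2365 328.4 305.0 [52.7 57.2] [ 0.6398 -0.0516  0.013 ]
green side 552 393.9 275.4 [23.2 30.4] [ 0.6393 -0.0497  0.013 ]
   tri [ 0.6393 -0.0507  0.0143] [0.0006 0.0006]
```

View pics/wrist_j.png

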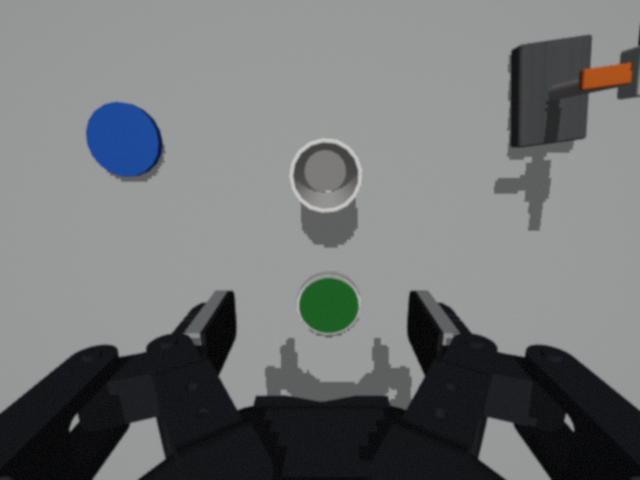

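Run:
```python
import cv2
s=cv2.imread('pics/wrist_j.png')[56:96,570:630];cv2.imwrite('pics/c7.png',cv2.resize(cv2.convertScaleAbs(s,alpha=1.3),None,fx=10,fy=10,interpolation=0))
```

```text
(no output)
```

View pics/c7.png

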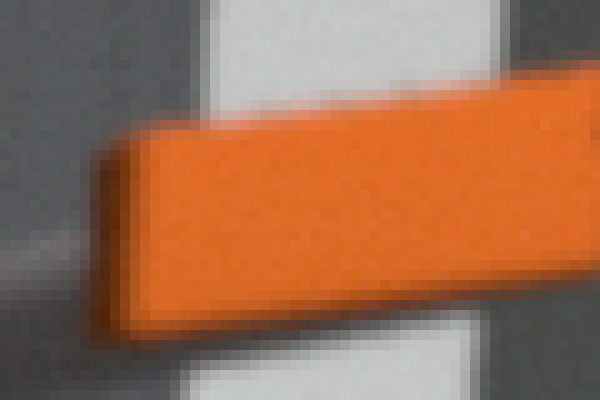

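Run:
```python
from h import *
from workcell import viewer
S=viewer.camera_params('scene');W=viewer.camera_params('wrist');D=viewer.camera_params('side')
W0=dict(W,eye=np.array([0.62520949,0.06618233,0.37376573]),orientation=np.array([2.87690046,1.90026317e-03,2.29678335e-04]))
rs=[ray(S,(342.6,348.5)),ray(W,(582.7,78.6)),ray(W0,(512.1,86.4))]
for c in ([0,1,2],[0,1],[1,2],[0,2]): t,r=tri([rs[i] for i in c]);print(c,np.round(t,4),np.round(r,4))
t,_=tri(rs);print(proj(D,t-[0,0,.002]),'bottom edge in W',proj(W,t-[0,0,.004]),proj(W,t))
```

```text
[0, 1, 2] [0.7663 0.1107 0.0918] [0.0001 0.0007 0.0008]
[0, 1] [0.7662 0.1111 0.0917] [0.0003 0.0003]
[1, 2] [0.7671 0.1109 0.0903] [0.0008 0.0008]
[0, 2] [0.7664 0.1104 0.0919] [0.0005 0.0005]
[408.18076405 155.3371806 ] bottom edge in W [577.17534291  81.53579925] [582.73693958  80.10048857]
```

Emit:
step_arm(deltas="5.3 -40 -20 0 0 0 70; 0 -20.8 -40 0 0 0 68; 0 0 -40 0 0 0 67; 0 0 -30 0 0 0 67; 0 0 0 0 0 0 66; 0 0 0 0 0 0 66; 0 0 0 0 0 0 66")

```text
time_s: 16.35
tcp_pos: [0.6407, -0.0499, 0.0137]
tcp_rot: [3.141, -0.003, 0.001]
ft_force: [0.3, 0.5, -0.5]
opening: 0.066
```

Emit:
step_arm(deltas="-0.3 0 -7 0 0 0 66; 0 0 -2.5 0 0 0 66; 0 0 0 0 0 0 66; 0 0 0 0 0 0 66; 0 0 0 0 0 0 66")

```text
time_s: 16.85
tcp_pos: [0.639, -0.0507, 0.0025]
tcp_rot: [3.142, -0.0, -0.0]
ft_force: [0.0, -0.3, 0.6]
opening: 0.066
```

Emit:
step_arm(deltas="0 0 -1.5 0 0 0 66; 0 0 0 0 0 0 60; 0 0 0 0 0 0 56; 0 0 0 0 0 0 50; 0 0 0 0 0 0 50; 0 0 0 0 0 0 50; 0 0 0 0 0 0 50")

```text
time_s: 17.55
tcp_pos: [0.639, -0.0507, 0.0011]
tcp_rot: [3.142, -0.0, 0.0]
ft_force: [-1.3, -0.3, 5.2]
opening: 0.0536
```

Emit:
step_arm(deltas="0 0 10 0 0 0 50; 0 0 40 0 0 0 50; 0 0 40 0 0 0 50; 0 0 40 0 0 0 50; 0 30 0 0 0 0 50; -1 35 0 0 0 0 50; -1 35 0 0 0 0 50; -1 35 0 0 0 0 50; -1 35 0 0 0 0 50; -1 35 0 0 0 0 50; 0 35 0 0 0 0 50; 0 35 0 0 0 0 50; 0 26 0 0 0 0 50; 0 0 0 0 0 0 50; 0 0 0 0 0 0 50; 0 0 0 0 0 0 50; 0 0 0 0 0 0 50; 0 0 0 0 0 0 50")

```text
time_s: 19.35
tcp_pos: [0.634, 0.2493, 0.1309]
tcp_rot: [3.142, 0.0, -0.001]
ft_force: [-0.7, 0.0, -0.5]
opening: 0.054
```

```bash
python3 look.py k wrist,side
python3 - <<'E'
from meas import *
from workcell import viewer,sensors
z=sensors.get_obs()['tcp_pos'][2]
P=viewer.camera_params('wrist');im=cv2.imread('pics/wrist_k.png')[:,:,::-1].copy()
for a,k in blobs(im,'green')[:2]: e=cv2.fitEllipse(k); print(e,plane(P,e[0],z-.001+.0145))
E
```

```text
19.35 [0.634  0.2493 0.1309] [ 3.1415e+00  2.0000e-04 -1.3000e-03] [-0.74  0.05 -0.54] 0.05395616463977394
((321.3279113769531, 315.3554992675781), (110.54496765136719, 120.82149505615234), 90.1272201538086) [0.63447613 0.24990042 0.14435937]
```

View pics/wrist_k.png

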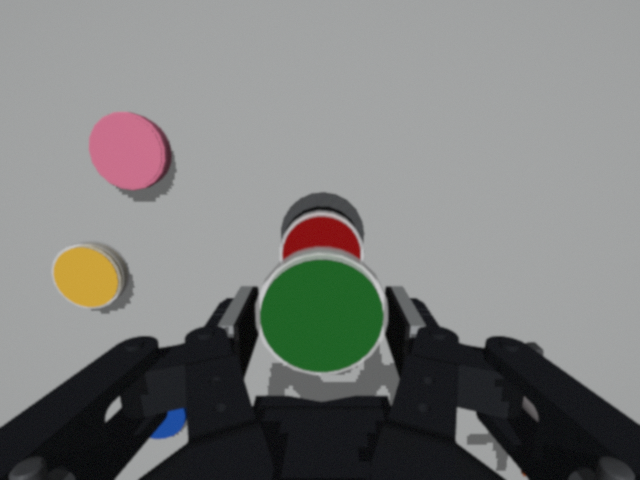

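Emit:
step_arm(deltas="0 0.9 -30 0 0 0 50; 0 0 -25 0 0 0 50; 0 0 -8 0 0 0 50; 0 0 0 0 0 0 50; 0 0 0 0 0 0 50; 0 0 0 0 0 0 50; 0 0 0 0 0 0 50; 0 0 0 0 0 0 50")

```text
time_s: 20.25
tcp_pos: [0.6343, 0.2514, 0.0687]
tcp_rot: [-3.141, -0.001, -0.0]
ft_force: [-0.3, 0.5, -0.5]
opening: 0.054
```

Emit:
step_arm(deltas="0 -0.6 -4 0 0 0 50; 0 0 0 0 0 0 50; 0 0 0 0 0 0 50; 0 0 0 0 0 0 50; 0 0 0 0 0 0 50")

```text
time_s: 20.75
tcp_pos: [0.6339, 0.2507, 0.0638]
tcp_rot: [-3.142, 0.0, -0.0]
ft_force: [0.1, 0.1, 0.4]
opening: 0.0536
```

Emit:
step_arm(deltas="0 -0.2 -1 0 0 0 50; 0 0 -0.9 0 0 0 50; 0 0 0 0 0 0 50; 0 0 0 0 0 0 50")

```text
time_s: 21.15
tcp_pos: [0.634, 0.2505, 0.0621]
tcp_rot: [-3.142, -0.0, -0.0]
ft_force: [0.0, 0.2, 2.6]
opening: 0.0537
```

Emit:
step_arm(deltas="0 0 0 0 0 0 58; 0 0 0 0 0 0 68; 0 0 0 0 0 0 72; 0 0 15 0 0 0 72; 0 0 40 0 0 0 72; 0 -20 30 0 0 0 72; 0 -30 10 0 0 0 72; 0 0 0 0 0 0 72; 0 0 0 0 0 0 72; 0 0 0 0 0 0 72")

```text
time_s: 22.15
tcp_pos: [0.6336, 0.201, 0.1567]
tcp_rot: [-3.141, 0.001, 0.0]
ft_force: [0.4, 0.6, -0.3]
opening: 0.072
```

```bash
python3 look.py l wrist,side yellow
python3 - <<'E'
from meas import *
from workcell import viewer,sensors
P=viewer.camera_params('wrist');im=cv2.imread('pics/wrist_l.png')[:,:,::-1].copy()
for a,k in blobs(im,'green')[:2]: e=cv2.fitEllipse(k); print(e,plane(P,e[0],.0755))
E
```

```text
22.15 [0.6336 0.201  0.1567] [-3.1415e+00  5.0000e-04  1.0000e-04] [ 0.42  0.55 -0.32] 0.07197639695839154
yellow wrist 2729 96.2 209.8 [54.3 64. ] [0.4475 0.2171 0.013 ]
yellow side 423 216.1 210.9 [19.2 28.2] [0.4482 0.2189 0.013 ]
   tri [0.448  0.2175 0.0142] [0.0003 0.0003]
((321.95477294921875, 174.49844360351562), (76.5484619140625, 77.77454376220703), 0.5642858743667603) [0.63407996 0.25081656 0.0755    ]
```

View pics/wrist_l.png

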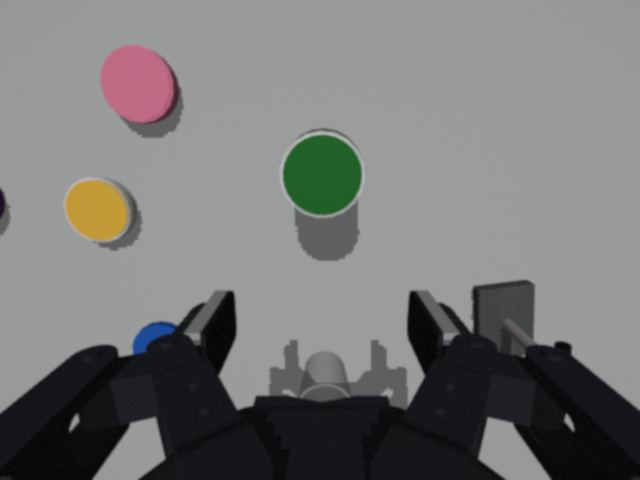

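View pics/side_l.png

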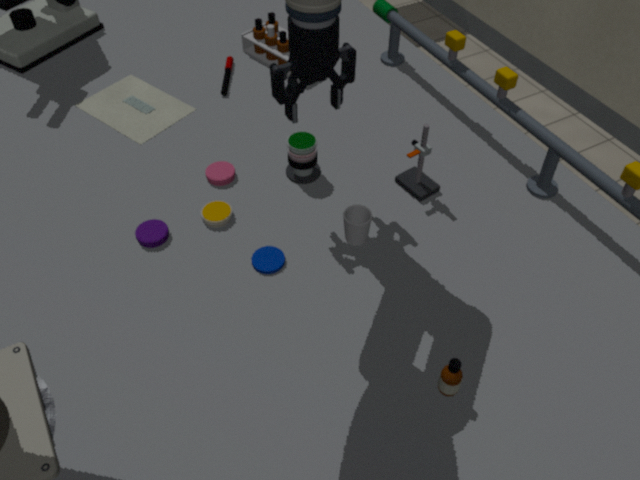

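Candidates in side view: yellow (216,211), pink (221,173), purple (152,233). The yellow one has yellow agar with a pale rim, matching the description. A crop to confirm after the approach.

Emit:
step_arm(deltas="-30 3 0 0 0 0 70; -40 4 0 0 0 0 68; -40 4 0 0 0 0 68; -40 4 -10 0 0 0 68; -30 1.6 -20 0 0 0 68; -5.8 0 -20 0 0 0 68; 0 0 0 0 0 0 68; 0 0 0 0 0 0 68; 0 0 0 0 0 0 68")

```text
time_s: 23.15
tcp_pos: [0.4496, 0.2177, 0.1076]
tcp_rot: [-3.141, -0.002, -0.0]
ft_force: [0.7, 0.5, 0.5]
opening: 0.0681
```

```bash
python3 look.py m wrist,side yellow; python3 -c "
import cv2
cv2.imwrite('pics/c8.png',cv2.resize(cv2.imread('pics/wrist_m.png')[120:400,100:540],None,fx=1.5,fy=1.5))"
```

```text
23.15 [0.4496 0.2177 0.1076] [-3.1408e+00 -1.7000e-03 -0.0000e+00] [0.72 0.49 0.51] 0.06812498579055956
yellow wrist 3683 319.7 245.6 [67.5 69.5] [0.449 0.217 0.013]
yellow side 423 216.1 210.8 [19.1 28.4] [0.4482 0.2191 0.013 ]
   tri [0.4484 0.2176 0.0145] [0.0006 0.0006]
```

View pics/c8.png

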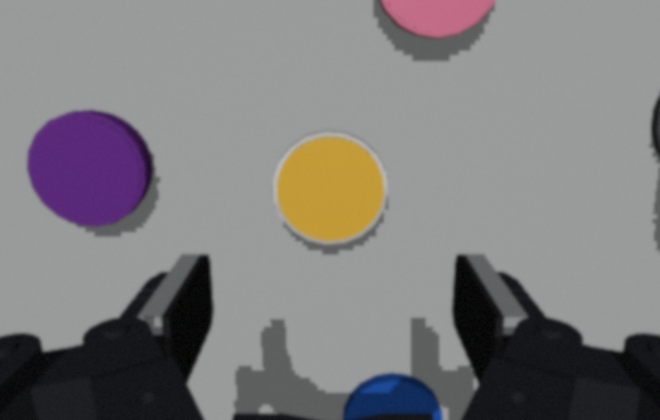

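Yellow dish with pale rim is confirmed under the gripper (wrist 320,246).

Emit:
step_arm(deltas="0 0 -40 0 0 0 67; 0 0 -35 0 0 0 67; 0 0 -20 0 0 0 67; 0 0 -6 0 0 0 66; 0 0 0 0 0 0 66; 0 0 0 0 0 0 66; 0 0 0 0 0 0 66; 0 0 0 0 0 0 66")

```text
time_s: 24.05
tcp_pos: [0.4488, 0.2174, 0.007]
tcp_rot: [-3.141, -0.002, -0.0]
ft_force: [0.2, -0.4, -0.4]
opening: 0.0662
```

Emit:
step_arm(deltas="0 0.2 -4 0 0 0 66; 0 0 0 0 0 0 66; 0 0 0 0 0 0 66; 0 0 0 0 0 0 66")

```text
time_s: 24.45
tcp_pos: [0.448, 0.2173, 0.0019]
tcp_rot: [3.142, 0.0, 0.0]
ft_force: [0.4, 1.0, 0.0]
opening: 0.066
```

Emit:
step_arm(deltas="0 0.2 -0.8 0 0 0 66; 0 0 0 0 0 0 60; 0 0 0 0 0 0 56; 0 0 0 0 0 0 50; 0 0 0 0 0 0 50; 0 0 0 0 0 0 50; 0 0 0 0 0 0 50; 0 0 10 0 0 0 50; 0 0 40 0 0 0 50; 0 0 40 0 0 0 50; 20 4 40 0 0 0 50; 35 6 0 0 0 0 50; 35 6 0 0 0 0 50; 35 6 0 0 0 0 50; 35 6 0 0 0 0 50; 25 4.5 0 0 0 0 50; 0 0 0 0 0 0 50; 0 0 0 0 0 0 50; 0 0 0 0 0 0 50; 0 0 0 0 0 0 50")

```text
time_s: 26.45
tcp_pos: [0.6319, 0.2498, 0.1312]
tcp_rot: [3.141, 0.001, 0.0]
ft_force: [0.3, 0.1, -0.5]
opening: 0.0538
```

```bash
python3 look.py n wrist,side
python3 - <<'E'
from meas import *
from workcell import viewer,sensors
z=sensors.get_obs()['tcp_pos'][2]
P=viewer.camera_params('wrist');im=cv2.imread('pics/wrist_n.png')[:,:,::-1].copy()
for a,k in blobs(im,'yellow')[:2]: e=cv2.fitEllipse(k); print(e,plane(P,e[0],z-.001+.0145))
E
```

```text
26.45 [0.6319 0.2498 0.1312] [3.1413e+00 9.0000e-04 3.0000e-04] [ 0.25  0.12 -0.5 ] 0.05383891499443118
((321.2603759765625, 314.79864501953125), (111.23860168457031, 121.40950775146484), 90.32933807373047) [0.6327988  0.25044165 0.14478897]
```

View pics/wrist_n.png

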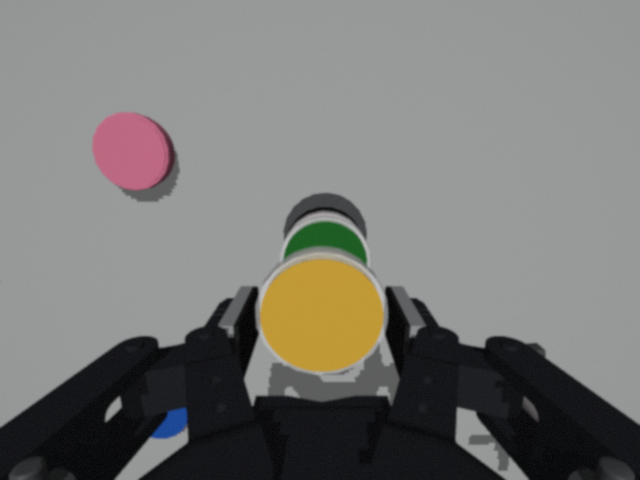

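Contact is expected at z ≈ 0.077; aim for about 0.083 first.

Emit:
step_arm(deltas="1.5 0.5 -20 0 0 0 50; 0 0 -20 0 0 0 50; 0 0 -6 0 0 0 50; 0 0 0 0 0 0 50; 0 0 0 0 0 0 50; 0 0 0 0 0 0 50; 0 0 0 0 0 0 50; 0 0 0 0 0 0 50")

```text
time_s: 27.35
tcp_pos: [0.6349, 0.2506, 0.0858]
tcp_rot: [-3.141, -0.001, 0.0]
ft_force: [0.0, -0.2, -0.2]
opening: 0.0535
```

Emit:
step_arm(deltas="-0.2 0 -5 0 0 0 50; 0 0 -1 0 0 0 50; 0 0 0 0 0 0 50; 0 0 0 0 0 0 50; 0 0 0 0 0 0 50; 0 0 0 0 0 0 50")

```text
time_s: 27.95
tcp_pos: [0.6344, 0.2505, 0.0792]
tcp_rot: [-3.142, -0.0, -0.0]
ft_force: [0.4, -0.4, -0.2]
opening: 0.0537
```

Emit:
step_arm(deltas="-0.4 0 -1 0 0 0 50; 0 0 -0.8 0 0 0 50; 0 0 0 0 0 0 50; 0 0 0 0 0 0 50")

```text
time_s: 28.35
tcp_pos: [0.634, 0.2505, 0.0774]
tcp_rot: [-3.142, 0.0, -0.0]
ft_force: [-0.6, 0.3, 1.7]
opening: 0.0536
```

Emit:
step_arm(deltas="0 0 -0.3 0 0 0 50; 0 0 0 0 0 0 50; 0 0 0 0 0 0 58; 0 0 0 0 0 0 68; 0 0 0 0 0 0 72; 0 0 15 0 0 0 72; 0 0 35 0 0 0 72; 0 -20 30 0 0 0 72; 0 -30 10 0 0 0 72; 0 0 0 0 0 0 72; 0 0 0 0 0 0 72; 0 0 0 0 0 0 72")

```text
time_s: 29.55
tcp_pos: [0.6337, 0.2009, 0.1669]
tcp_rot: [-3.141, 0.0, 0.0]
ft_force: [-0.1, -1.4, 0.8]
opening: 0.0722
```

```bash
python3 look.py o wrist,side,scene
python3 - <<'E'
from meas import *
from workcell import viewer,sensors
P={n:viewer.camera_params(n) for n in ['wrist','side','scene']}
rs=[]
for n in P:
  im=cv2.imread(f'pics/{n}_o.png')[:,:,::-1].copy()
  for a,k in blobs(im,'yellow',150)[:1]: e=cv2.fitEllipse(k); print(n,e,plane(P[n],e[0],.0905)); rs.append(ray(P[n],e[0]))
print(tri(rs))
s=cv2.imread('pics/side_o.png')[100:220,270:450];t=cv2.imread('pics/scene_o.png')[250:370,300:480]
cv2.imwrite('pics/c9.png',cv2.resize(np.hstack([s,t]),None,fx=2.2,fy=2.2,interpolation=2))
E
```

```text
29.55 [0.6337 0.2009 0.1669] [-3.1415e+00  4.0000e-04  1.0000e-04] [-0.05 -1.35  0.83] 0.07222942389828613
wrist ((321.825439453125, 174.93145751953125), (79.17058563232422, 80.52314758300781), 0.01606326922774315) [0.63411405 0.25090939 0.0905    ]
side ((301.28045654296875, 133.4039764404297), (16.79582405090332, 26.99785614013672), 90.08554077148438) [0.63300191 0.25078441 0.0905    ]
scene ((433.76409912109375, 274.8630065917969), (25.13018798828125, 29.155141830444336), 83.2906723022461) [0.63453562 0.2524059  0.0905    ]
(array([0.63392918, 0.25175419, 0.08971608]), [np.float64(0.0009198732223126945), np.float64(0.0004298929151654633), np.float64(0.0008412078953912984)])
```

View pics/wrist_o.png

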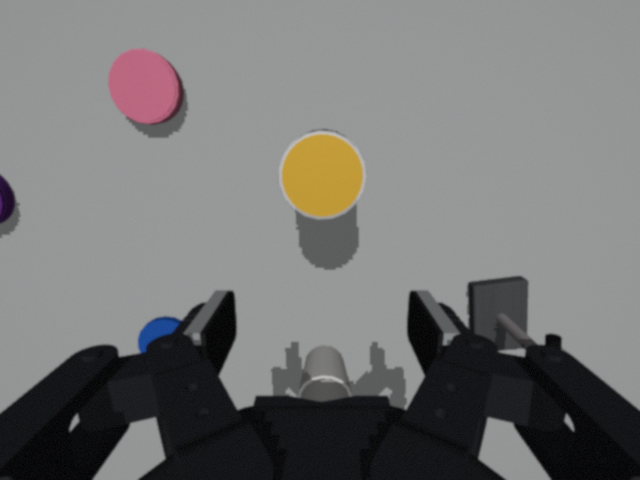

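View pics/c9.png

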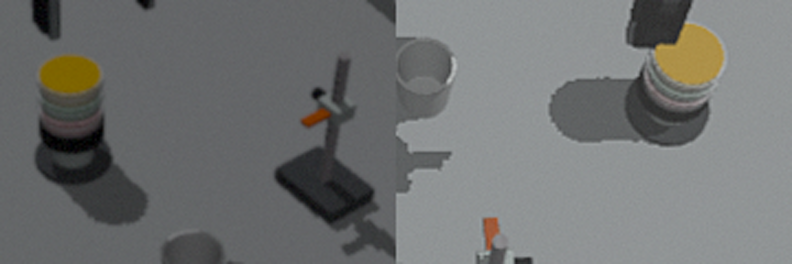

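```bash
python3 -c "
from workcell import order; print(order.close_job())"
```

```text
the job is handed in; nothing more can be done
None
```

The stack is built on the pedestal and the job is handed in, at about 30 s of the 115 s allowed. From the bottom up it is black thick spacer, red, green, yellow. I never touched the blue spacer, the pink and purple look-alikes, the bottle, the beaker or the gauge.

**Spacer choice:** three views put the middle of the pointer's end at about 90 mm (pairs of views gave 88 to 90 mm). The possible lid heights are 75 mm with no spacer, 83 with thin, 91 with thick and 99 with both, so thick alone fits best.

**Last checks:**
- **Centring:** the top dish is within about 1 mm of the spot I placed at, (0.634, 0.250), by the wrist and side cameras. The scene camera disagreed by about 2 mm in y, which is within the calibration.
- **Height:** the yellow surface triangulated at 89.7 mm.
- **Stack and neighbours:** the final pictures show the stack upright and level, with the gauge in its place.
- **Forces:** contact at each placing read about 2 to 6 N.

No check failed. The hand-in gives no verdict, so I have no confirmation beyond these checks.

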